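# Clear a jammed blank from a feed tube

### The job

A brass blank is jammed in the clear slanting feed tube: stand the aluminium catch pan on the table under the tube's lower end, take the push rod from its rest and push it down through the tube from the upper end until the blank drops into the pan. Then lay the rod back across both notches of its rest, and set the pan, with the blank in it, down level on the middle of the green felt pad. Leave the other things on the bench where they are.

Things in the scene. Friction and masses are not known exactly. Their poses are not given: they have to be found in the camera images.
- feeder: Green stand, fixed to the table, that carries the tube. Origin on the table right below the centre of the tube's lower mouth; its -x is the way the tube slopes down (towards the robot, give or take 0.3 rad), z up. Base plate 10 mm high from x = 44 to 129 mm, 90 mm wide in y; a 20 x 30 mm column at x = 46 to 66 mm reaches the tube. Nothing of it stands under the mouth: table free for x < 44 mm.
- tube: Clear plastic tube, fixed on the feeder, 80 mm long, outside diameter 30 mm (38 mm at the collars), bore 22 mm, open at both ends. Origin at the centre of its upper mouth (blue collar), 115 mm above the table; its x axis lies along the bore and points up and out of the upper mouth, 30 degrees above the horizontal; the bore runs from x = 0 to x = -80 mm; y is level. A small sprung brake shoe inside holds the blank: pushing it takes about 5 to 12 N.
- tube_lower (a point): Centre of the tube's lower mouth (brass collar), 75 mm above the table. A blank pushed out slowly falls on the table level 0 to 40 mm further on towards feeder -x.
- blank: Brass cylinder, diameter 20 mm, length 26 mm, about 60 g; origin at its centre, x along its axis. It starts jammed in the tube with its upper face 27 mm inside the upper mouth. It drops out when the tip of the rod behind it is 60 to 80 mm inside the tube.
- rod: Steel push rod with a red square handle, 194 mm long, 160 g. Origin at the centre of the handle, which is 44 mm long in x and 22 x 22 mm. The shaft, diameter 12 mm, runs from the handle along -x to the pushing tip at x = -120 mm; behind the handle a stub of 12 mm diameter to x = +64 mm with a 20 mm knob to x = +74 mm. It starts lying level in the rest with -x towards the robot.
- rod_tip (a point): Centre of the flat pushing end of the rod.
- rest: Wooden rod rest, fixed to the table: base 150 x 60 x 10 mm, two open V notches 100 mm apart (x = -50 and +50 mm, each 10 mm thick, 53 mm high, about 32 mm wide at the top) that hold the rod along its x axis. Origin at the centre of the underside.
- rest_top (a point): Point midway between the two notches, 45 mm above the table, where the centre of the rod's handle lies (within 25 mm along the rest) when the rod is home.
- pan: Aluminium catch pan, open tray 80 x 80 mm, 28 mm high, walls and floor 4 mm, about 130 g, with a straight orange handle along its -y. Origin at the centre of the tray's underside, z up.
- pan_handle (a point): Middle of the orange handle, 90 mm from the tray's centre along pan -y and 24 mm above its underside. The handle is a bar 14 mm wide (pan x), 20 mm high, running from pan y = -40 to -126 mm.
- pan_floor (a point): Centre of the pan's inner floor, 4 mm above its underside.
- pad_green: Green felt pad, 120 x 120 x 3 mm, fixed on the table; origin at the centre of its underside. The pan goes here.
- pad_red: Dark red felt pad, the same size; not used. The two pads may have changed places.
- tin: Bystander: low yellow tin with a pale lid, diameter 56 mm, 35 mm high; origin under its centre.
- spool: Bystander: wooden spool, diameter 38 mm, 40 mm high; origin under its centre.
- jar: Bystander: amber jar, diameter 56 mm, 80 mm high; origin under its centre.
- hammer: Bystander: hammer lying on the table.
- awl: Bystander: screwdriver lying on the table.
- block: Bystander: pale wooden block 90 x 50 x 30 mm; origin under its centre.
Not all that is in view belongs to the job. What is shaped like the pad_green but blue is not meant. There is more than one size of the rest; the one meant has the size given above.

How it is judged:
By the outcome, as a careful person would: the job done as asked, in the order asked, and still so for the second after the job is handed in, with the robot touching nothing.
It also fails if it takes over 72 s, if anything falls off the work surface, if the arm or the gripper's body presses on something with over 40 N, if the wrist force passes 120 N, or if a joint passes its speed limit or range.

### The arm

A 6-joint arm with a two-finger parallel gripper is mounted at the origin on the work surface. World frame = base frame: x ahead of the robot, y to its left, z up, the work surface at z = 0. Lengths are in m, angles in degrees, forces in N, time in s.
With the tool pointing down it reaches from about 0.3 to 0.75 m from the base axis. Payload 8.5 kg.
Tool frame: the origin (TCP) lies between the finger pads; the fingertips stand env.finger_overhang ahead of it and the grasp point (between the pads) lies 2 mm behind it (env.finger_overhang is the distance from the TCP to the fingertips, in m); z points along the fingers, y is the line along which they close (so a half turn about z gives the same grasp; the last joint's range is limited). The gripper opens to 85 mm and grips with 20 to 120 N. Pads are 22 mm wide; open, the fingers measure 114 mm over their backs; the gripper's body (76 mm by 85 mm) begins 54 mm behind the grasp point. The pads swing forward as they close: fully open they stand 13 mm farther back than shut.
Start: joints at [51.95, 21.807, 74.336, -0, 83.858, -12.336], TCP at [0.239, 0.496, 0.248] pointing down, gripper open.
Joint ranges: [-178.18, 178.18], [-50.72, 133.34], [12.68, 142.11], [-81.47, 261.47], [9.98, 163.14], [-165.26, 165.26]. Speed limits (degrees/s): [136.94, 136.94, 180, 180, 180, 180].

### API

Orientations are given as a 3x3 rotation matrix whose columns are the frame's x, y, z axes.
In Python, from rig import env gives the robot as it stands. The module is installed in compiled form; this text tells all that it offers.
- The arm moves only by the tool jog_arm, never from a script. Its arguments are lists of equal length, an entry for each row: "hand": the finger opening in m, from 0 to 0.0854; "travel": the shift along the world's x, y, z in m, a list of three; "yaw": the turn about the world's z in rad. A call has exactly 5 rows; each row shifts and turns the commanded pose from where the row before left it; what a row does not reach is not made up. A row lasts 1/8 s, in which the tool goes at most 62.5 mm and 10.7 degrees, less where a joint would pass 70% of its speed; a pose out of reach is approached as far as the arm can. A call is refused whole if a number of a shift passes 0.0625 or a number of a turn 0.188, either way. A call with a gripper value outside its range is refused whole. The fingers move at their own pace and stop on an object; "grip_force" is the grip in N (left out, the last holds). Time passes only in rows, so rows that do not move let the fingers close, or fill a call up. It gives the time, the measured TCP pose, the force, the opening and the grip force at its end, in the units of the state.
- env.observe(): the state, without advancing time (a new reading comes with each control period).
- env.get_image(name): name is "scene" or "top"; returns the picture (420x560x3 uint8, red, green, blue); there is no depth.
- env.calibration(name): a dict with "fx", "fy", "cx", "cy" (pixels), "k1" (the pictures are not rectified: a ray, as slopes to the right and down, at radius r is drawn at 1 + k1 r^2 times it, then the intrinsics apply), "position" and "rotation" of the camera in the world. Camera axes: x right, y down, z forward; pixel columns grow to the right and rows downward; lengths in m; the calibration is good to about 2 mm. A picture is of the moment at which its call begins. calibration takes no time and is no camera call.
- env.close_job(): hands the job in; it is judged then, once.
The state is a dict: "time_s": time; "q": joint angles; "qvel": joint speeds; "joint_efforts": joint torques, N m; "position": TCP position; "tool_rot": TCP orientation; "ft_force": force on the tool from outside, world axes, zero at the start; "wrist_torque": the same for the moment, N m; "grip_width": finger opening in m; "gripper_force": force on a finger pad.
Only numpy, scipy, OpenCV 4.12 (cv2) and the standard library are available. Lean on these libraries where they do the work, as an engineer would, in place of code of your own. Each camera call takes 0.05 s, during which the arm holds its last target. There are 200 camera calls.

## Working session

There is one attempt and no reset: what is moved stays moved. The work goes in short steps, Python scripts to look and compute and a tool call to move; the robot and the scene stay as the last step left them, time stands still between calls to the robot, and variables do not carry over. Pictures are saved under pics/ and viewed, at most 10 in all, crops included, and the job is handed in when it is done.

Besides the shell and the picture viewer there is one more tool, called after "Request:" as a command line: name --pt "numbers of a row" for each row, then --argument value for the rest. jog_arm: Moves the arm, as the interface text tells. Its arguments: {"type":"object","properties":{"hand":{"type":"array"},"travel":{"type":"array"},"yaw":{"type":"array"},"grip_force":{"type":"number"}},"required":["hand","travel","yaw"]}

```bash
mkdir -p pics
python3 - <<'E'
from rig import env
import cv2
for n in("scene","top"):
    cv2.imwrite(f"pics/{n}0.png",cv2.resize(env.get_image(n)[:,:,::-1],(800,600),interpolation=cv2.INTER_CUBIC))
    print(env.calibration(n))
print(env.finger_overhang, env.observe())
E
```

```text
{'fx': 454.63756535183603, 'fy': 454.63756535183603, 'cx': 279.08571752706064, 'cy': 220.5309092024704, 'k1': -0.019788138708176018, 'position': array([1.00665263, 0.35515611, 0.91969502]), 'rotation': array([[-0.60306691,  0.64238652, -0.47291633],
       [ 0.79768505,  0.4834396 , -0.36053392],
       [-0.00297565, -0.59466436, -0.80396856]])}
{'fx': 391.08657265291635, 'fy': 391.08657265291635, 'cx': 286.60170529707835, 'cy': 208.8575849431832, 'k1': 0.0022068782710954736, 'position': array([ 0.30769188, -0.02089278,  1.00875199]), 'rotation': array([[ 0.04139603, -0.97611178,  0.21328893],
       [-0.99913857, -0.03981958,  0.01168374],
       [-0.00291156, -0.21358886, -0.9769193 ]])}
0.017 {'time_s': 0.1, 'q': array([ 5.19519791e+01,  2.18370324e+01,  7.43759057e+01,  7.80267747e-05,
        8.38574257e+01, -1.23351571e+01]), 'qvel': array([-0.04964828, -0.00208651, -0.19024661,  0.04498007,  0.03167363,
       -0.0013621 ]), 'joint_efforts': array([ 4.28643762e-03, -4.49222302e+01, -2.31654131e+01, -2.11620068e-04,
        3.68736641e-03,  4.66056122e-06]), 'position': array([0.2384839 , 0.49536642, 0.24780094]), 'tool_rot': array([[-9.00979472e-01,  4.33861056e-01, -7.57958175e-04],
       [ 4.33861638e-01,  9.00978993e-01, -9.66271126e-04],
       [ 2.63676982e-04, -1.19943942e-03, -9.99999246e-01]]), 'ft_force': array([0.68155503, 0.01626968, 0.67981145]), 'wrist_torque': array([0.08203042, 0.0068553 , 0.04587359]), 'gripper_force': 0.0, 'grip_width': 0.08544485311618485}
```

View pics/scene0.png

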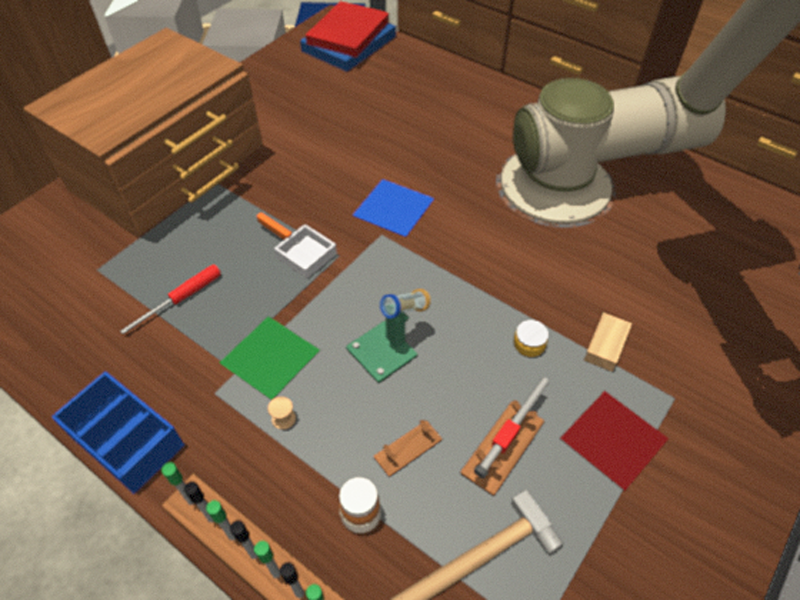

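View pics/top0.png

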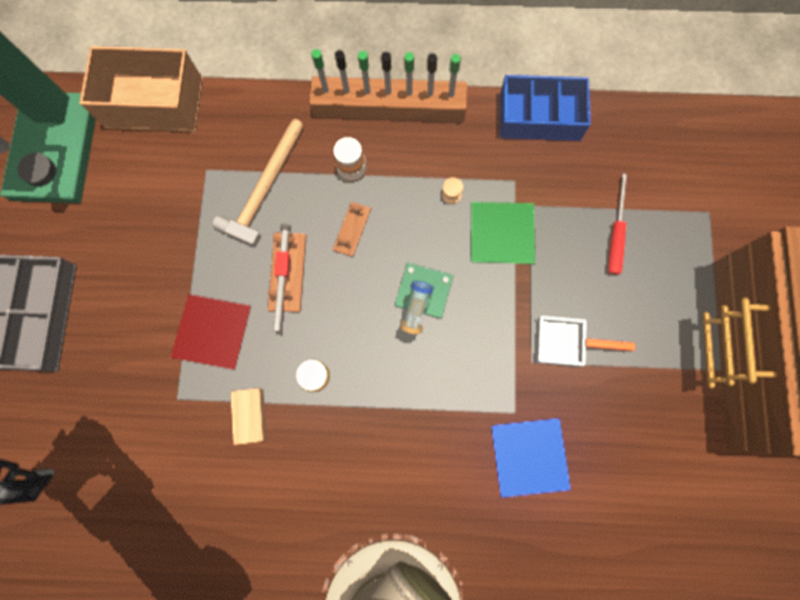

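```bash
cat > h.py <<'E'
from rig import env
import numpy as np, cv2
def cam(n):
    c=env.calibration(n); K=np.array([[c['fx'],0,c['cx']],[0,c['fy'],c['cy']],[0,0,1.]])
    return K,np.array([c['k1'],0,0,0,0.]),np.array(c['position']),np.array(c['rotation'])
def ray(n,u,v):
    K,d,p,R=cam(n)
    s=cv2.undistortPoints(np.array([[[u,v]]],float),K,d)[0,0]
    return p,R@np.array([s[0],s[1],1.])
def at(n,u,v,z):
    p,r=ray(n,u,v); return p+r*(z-p[2])/r[2]
def proj(n,P):
    K,d,p,R=cam(n); P=np.atleast_2d(np.array(P,float))
    return cv2.projectPoints(P,cv2.Rodrigues(R.T)[0],-R.T@p,K,d)[0][:,0]
def tri(a,b):
    """two (cam,u,v) -> point and gap"""
    p,r=ray(*a);q,s=ray(*b);A=np.c_[r,-s];x=np.linalg.lstsq(A,q-p,rcond=None)[0]
    P,Q=p+r*x[0],q+s*x[1];return (P+Q)/2,np.linalg.norm(P-Q)
def tiles(name,specs,w=100,h=75,k=4):
    im={n:env.get_image(n)[:,:,::-1] for n in {s[0] for s in specs}}
    T=[]
    for n,u,v in specs:
        t=cv2.resize(im[n][v:v+h,u:u+w],(w*k,h*k),interpolation=cv2.INTER_CUBIC)
        for g in range(10,w,10):
            cv2.putText(t,str(u+g),(g*k-8,8),0,.28,(0,255,255),1) if g%20==0 else 0
            cv2.line(t,(g*k,10),(g*k,14),(0,255,255),1)
        for g in range(10,h,10):
            cv2.putText(t,str(v+g),(0,g*k+3),0,.28,(0,255,255),1); 
        T.append(t)
    rows=[np.hstack(T[i:i+2]) for i in range(0,len(T),2)]
    cv2.imwrite(name,np.vstack(rows))
E
python3 -c "
from h import *
tiles('pics/t1.png',[('top',365,205),('top',255,170),('top',160,155),('scene',225,190)])"
```

```text
(no output)
```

View pics/t1.png

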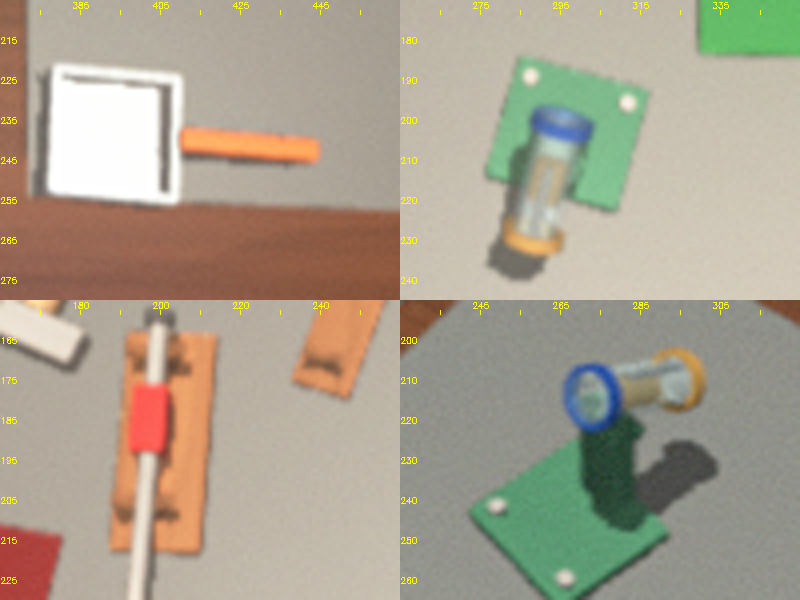

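Run:
```python
from h import *
np.set_printoptions(precision=4,suppress=True)
def quad(n,pts,z):
    P=np.array([at(n,u,v,z) for u,v in pts]); return P
for nm,pts,z in [("feeder",[(285,183.75),(317.5,193),(309.25,223),(276.25,213.75)],.01),
 ("panrim",[(377.5,220.75),(410.75,223.75),(410,256.25),(376.25,253.75)],.028),
 ("rest",[(191.75,163.75),(214.25,163.75),(210,218),(187.5,217.5)],.01),
 ("green",[(471*.7,203*.7),(534*.7,203*.7),(535*.7,264*.7),(472*.7,263*.7)],.003)]:
    P=quad("top",pts,z); e=np.diff(np.r_[P,P[:1]],axis=0)[:,:2]
    print(nm,P.mean(0),np.linalg.norm(e,axis=1),np.degrees(np.arctan2(e[:,1],e[:,0])))
print("handle",at("top",410.25,239.75,.034),at("top",444.5,242.75,.034))
print("rod handle",at("top",197.5,184.4,.056),"knob",at("top",199.7,158.5,.045),"tip",at("top",194.6,230.3,.045))
print(tri(("top",197.5,184.4),("scene",506*.7,433*.7)))
print("green scene",[at("scene",u*.7,v*.7,.003) for u,v in[(271,318),(319,350),(268,397),(221,359)]])
print("upper",at("top",295.5,198,.115),at("scene",273.5,214.25,.115),tri(("top",295.5,198),("scene",273.5,214.25)))
print("lower top",at("top",255+134/4,170+243/4,.075), at("scene",428*.7,299*.7,.075))
for nm,uv,z in [("tin",(312,376),.035),("jar",(348,150),.08),("spool",(453,186),.04)]: print(nm,at("top",uv[0]*.7,uv[1]*.7,z))
```

```text
feeder [ 0.5419 -0.0355  0.01  ] [0.0894 0.0835 0.0892 0.0843] [-104.1292  166.5638   76.3986  -13.2769]
panrim [ 0.4564 -0.2821  0.028 ] [0.0844 0.0827 0.0842 0.0843] [-92.9272 177.1991  88.1142  -2.5939]
rest [0.5666 0.2194 0.01  ] [0.0604 0.1483 0.0587 0.147 ] [ -87.6781 -179.64     91.044     1.0235]
green [ 0.6611 -0.1803  0.003 ] [0.1204 0.1211 0.1175 0.1192] [ -87.7026 -179.4644   91.3774    1.9253]
handle [ 0.454 -0.322  0.034] [ 0.4499 -0.4072  0.034 ]
rod handle [0.5698 0.2183 0.056 ] knob [0.6427 0.2217 0.045 ] tip [0.4541 0.2176 0.045 ]
(array([0.5717, 0.2205, 0.0486]), np.float64(0.0007421881056687788))
green scene [array([ 0.6071, -0.2308,  0.003 ]), array([ 0.607 , -0.1192,  0.003 ]), array([ 0.7246, -0.125 ,  0.003 ]), array([ 0.7196, -0.2386,  0.003 ])]
upper [ 0.5298 -0.03    0.115 ] [ 0.5269 -0.0261  0.115 ] (array([ 0.5284, -0.0279,  0.1158]), np.float64(0.004800493141545784))
lower top [ 0.4577 -0.0165  0.075 ] [ 0.4545 -0.0049  0.075 ]
tin [0.3759 0.1537 0.035 ]
jar [0.7801 0.1125 0.08  ]
spool [ 0.7358 -0.0813  0.04  ]
```

Request:
jog_arm --hand '[0.06,0.06,0.06,0.06,0.06]' --pt "0.0143 -0.0572 0" --pt "0.0143 -0.0572 0" --pt "0.0143 -0.0572 0" --pt "0.0143 -0.0572 0" --pt "0.0143 -0.0572 0" --yaw '[-0.1464,-0.1464,-0.1464,-0.1464,-0.1464]'

```text
time_s: 0.82
position: [0.3101, 0.2078, 0.2484]
tool_rot: [[-0.376, 0.927, 0.0], [0.927, 0.376, 0.0], [-0.0, 0.0, -1.0]]
ft_force: [1.9, 0.3, -0.0]
grip_width: 0.0596
gripper_force: 0.0
```

Request:
jog_arm --hand '[0.06,0.06,0.06,0.06,0.06]' --pt "0.0143 -0.0572 0" --pt "0.0143 -0.0572 0" --pt "0.0143 -0.0572 0" --pt "0.0143 -0.0572 0" --pt "0.0143 -0.0572 0" --yaw '[-0.1464,-0.1464,-0.1464,0,0]'

```text
time_s: 1.45
position: [0.3816, -0.0785, 0.2485]
tool_rot: [[0.05, 0.999, 0.001], [0.999, -0.05, -0.0], [-0.0, 0.001, -1.0]]
ft_force: [1.5, 1.8, -0.3]
grip_width: 0.0597
gripper_force: 0.0
```

Request:
jog_arm --hand '[0.05,0.05,0.05,0.05,0.05]' --pt "0.0143 -0.0572 0" --pt "0.0143 -0.0572 0" --pt "0.0143 -0.0572 0" --pt "0.0143 -0.0572 0" --pt "0.0143 -0.0572 -0.04" --yaw '[0,0,0,0,0]'

```text
time_s: 2.08
position: [0.4522, -0.3584, 0.2146]
tool_rot: [[0.05, 0.999, 0.004], [0.999, -0.05, -0.004], [-0.004, 0.004, -1.0]]
ft_force: [0.5, 0.4, -0.6]
grip_width: 0.0503
gripper_force: 0.0
```

Request:
jog_arm --hand '[0.05,0.05,0.05,0.05,0.05]' --pt "0 0 -0.05" --pt "0 0 -0.05" --pt "0 0 -0.05" --pt "0 0 -0.025" --pt "0 0 -0.01" --yaw '[0,0,0,0,0]'

```text
time_s: 2.7
position: [0.451, -0.3551, 0.0268]
tool_rot: [[0.049, 0.999, -0.002], [0.999, -0.049, 0.002], [0.002, -0.002, -1.0]]
ft_force: [-0.2, -0.5, 0.2]
grip_width: 0.0499
gripper_force: 0.0
```

Request:
jog_arm --hand '[0.0,0.0,0.0,0.0,0.0]' --pt "0 0 0" --pt "0 0 0" --pt "0 0 0" --pt "0 0 0" --pt "0 0 0" --yaw '[0,0,0,0,0]' --grip_force 80

```text
time_s: 3.32
position: [0.4518, -0.356, 0.0295]
tool_rot: [[0.049, 0.999, 0.002], [0.999, -0.049, -0.002], [-0.002, 0.002, -1.0]]
ft_force: [0.3, -0.4, 6.3]
grip_width: 0.0123
gripper_force: 79.0
```

Request:
jog_arm --hand '[0.0,0.0,0.0,0.0,0.0]' --pt "0 0 0.01" --pt "0 0 0.01" --pt "0 0 0" --pt "-0.003 0.02 0" --pt "-0.003 0.03 0" --yaw '[0,0,0,0,0]'

```text
time_s: 3.95
position: [0.4451, -0.3053, 0.048]
tool_rot: [[0.05, 0.999, -0.0], [0.999, -0.05, -0.0], [-0.0, -0.0, -1.0]]
ft_force: [0.2, 0.4, -2.1]
grip_width: 0.0125
gripper_force: 78.1
```

```bash
python3 -c "
from h import *
tiles('pics/t2.png',[('top',365,205),('scene',150,125)])
o=env.observe();print(o['position'],o['ft_force'],o['wrist_torque'],o['grip_width'])"
```

```text
[ 0.44468835 -0.30274262  0.04793849] [-0.27275074 -0.17348027 -1.81716294] [-0.09188702 -0.03591876 -0.04213791] 0.01237249684651785
```

View pics/t2.png

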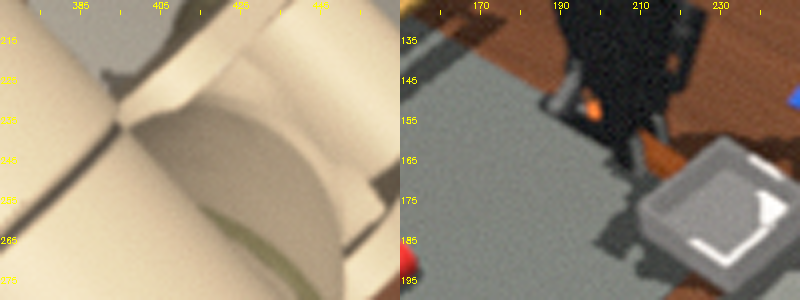

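Request:
jog_arm --hand '[0.0,0.0,0.0,0.0,0.0]' --pt "-0.01 0.05 0" --pt "-0.0105 0.055 0" --pt "-0.0105 0.055 0" --pt "-0.01 0.05 0" --pt "-0.0027 0.0177 0" --yaw '[-0.1,-0.12,-0.12,-0.1,-0.035]'

```text
time_s: 4.68
position: [0.4008, -0.0758, 0.0483]
tool_rot: [[0.5, 0.866, -0.001], [0.866, -0.5, 0.001], [-0.0, -0.001, -1.0]]
ft_force: [0.7, -0.5, -1.6]
grip_width: 0.0123
gripper_force: 78.1
```

Request:
jog_arm --hand '[0.0,0.0,0.0,0.0,0.0]' --pt "0 0 -0.005" --pt "0 0 -0.005" --pt "0 0 -0.004" --pt "0 0 -0.003" --pt "0 0 0" --yaw '[0,0,0,0,0]'

```text
time_s: 5.3
position: [0.4016, -0.078, 0.031]
tool_rot: [[0.501, 0.865, -0.0], [0.865, -0.501, 0.0], [-0.0, -0.0, -1.0]]
ft_force: [-0.3, -0.0, -1.1]
grip_width: 0.0124
gripper_force: 78.2
```

```bash
python3 -c "
from h import *
tiles('pics/t3.png',[('top',230,170),('scene',235,165)])
o=env.observe();print(o['position'],o['ft_force'],o['wrist_torque'],o['grip_width'])"
```

```text
[ 0.40172783 -0.07791878  0.03123996] [-0.02365761 -0.22715278 -1.03415292] [-0.07624484  0.01692788  0.00319274] 0.01193838366571535
```

View pics/t3.png

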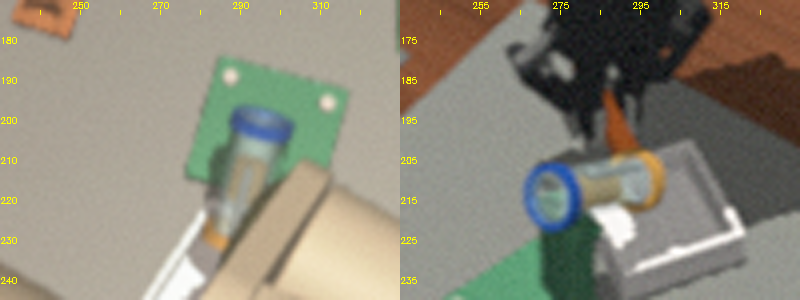

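Request:
jog_arm --hand '[0.0,0.0,0.0,0.03,0.05]' --pt "0 0 -0.002" --pt "0 0 -0.001" --pt "0 0 0" --pt "0 0 0" --pt "0 0 0" --yaw '[0,0,0,0,0]'

```text
time_s: 6.02
position: [0.4017, -0.0778, 0.0282]
tool_rot: [[0.501, 0.866, 0.0], [0.866, -0.501, -0.0], [0.0, 0.0, -1.0]]
ft_force: [-0.1, 0.0, 0.7]
grip_width: 0.047
gripper_force: 0.0
```

Request:
jog_arm --hand '[0.05,0.05,0.05,0.05,0.05]' --pt "0 0 0.02" --pt "0 0 0.05" --pt "0 0 0.06" --pt "0 0 0.06" --pt "0 0.05 0.03" --yaw '[0,0,0,0,0]'

```text
time_s: 6.65
position: [0.4026, -0.029, 0.2511]
tool_rot: [[0.504, 0.863, 0.005], [0.864, -0.504, -0.002], [0.001, 0.005, -1.0]]
ft_force: [0.6, 1.1, -0.4]
grip_width: 0.0499
gripper_force: 0.0
```

Request:
jog_arm --hand '[0.06,0.06,0.06,0.06,0.06]' --pt "0.0338 0.0494 0" --pt "0.0338 0.0494 0" --pt "0.0338 0.0494 0" --pt "0.0338 0.0494 0" --pt "0.0338 0.0494 -0.02" --yaw '[-0.185,-0.185,-0.185,-0.185,-0.185]'

```text
time_s: 7.28
position: [0.5604, 0.2012, 0.2295]
tool_rot: [[0.983, 0.182, 0.003], [0.182, -0.983, 0.0], [0.003, 0.0, -1.0]]
ft_force: [0.0, -0.6, 0.1]
grip_width: 0.0598
gripper_force: 0.0
```

Request:
jog_arm --hand '[0.06,0.06,0.06,0.06,0.06]' --pt "0 0 -0.04" --pt "0 0 -0.03" --pt "0 0 -0.03" --pt "0 0 0" --pt "0 0 0" --yaw '[-0.098,0,0,0,0]'

```text
time_s: 7.9
position: [0.5595, 0.1994, 0.1299]
tool_rot: [[0.996, 0.091, 0.002], [0.091, -0.996, 0.0], [0.002, -0.0, -1.0]]
ft_force: [0.6, 1.1, 0.5]
grip_width: 0.0602
gripper_force: 0.0
```

```bash
python3 -c "
from h import *
o=env.observe();print(o['position'],o['tool_rot'],o['q'])
tiles('pics/t4.png',[('scene',315,260),('top',155,150)])"
```

```text
[0.55951112 0.1993724  0.12990568] [[ 9.95843288e-01  9.10702299e-02  1.53577990e-03]
 [ 9.10699780e-02 -9.95844468e-01  2.33257068e-04]
 [ 1.55064069e-03 -9.24240435e-05 -9.99998793e-01]] [8.20283001e+00 3.21437215e+01 7.74093472e+01 7.14754884e-04
 7.03579310e+01 9.29774147e+01]
```

View pics/t4.png

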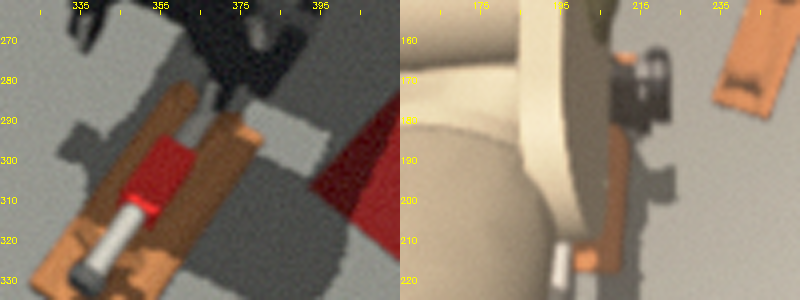

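Request:
jog_arm --hand '[0.06,0.06,0.06,0.06,0.06]' --pt "0.0115 0.0196 0" --pt "0 0 -0.025" --pt "0 0 -0.03" --pt "0 0 -0.03" --pt "0 0 0" --yaw '[-0.07,0,0,0,0]'

```text
time_s: 8.62
position: [0.5699, 0.2187, 0.043]
tool_rot: [[1.0, 0.021, -0.003], [0.021, -1.0, -0.0], [-0.003, 0.0, -1.0]]
ft_force: [-0.1, 0.2, 0.3]
grip_width: 0.0604
gripper_force: 0.0
```

Request:
jog_arm --hand '[0.0,0.0,0.0,0.0,0.0]' --pt "0 0 0" --pt "0 0 0" --pt "0 0 0" --pt "0 0 0" --pt "0 0 0" --yaw '[0,0,0,0,0]' --grip_force 50

```text
time_s: 9.25
position: [0.5714, 0.2227, 0.0465]
tool_rot: [[1.0, 0.021, 0.005], [0.021, -1.0, 0.007], [0.005, -0.007, -1.0]]
ft_force: [-0.5, 19.1, 6.8]
grip_width: 0.0211
gripper_force: 50.0
```

Request:
jog_arm --hand '[0.0,0.0,0.0,0.0,0.0]' --pt "0 0.003 0.01" --pt "0 0 0.02" --pt "0 0 0.03" --pt "0 0 0.04" --pt "0 0 0.03" --yaw '[0,0,0,0,0]'

```text
time_s: 9.88
position: [0.5707, 0.2217, 0.1765]
tool_rot: [[1.0, 0.021, 0.002], [0.021, -1.0, 0.0], [0.002, -0.0, -1.0]]
ft_force: [0.3, 0.1, -2.1]
grip_width: 0.0216
gripper_force: 49.0
```

Request:
jog_arm --hand '[0.0,0.0,0.0,0.0,0.0]' --pt "0.019 -0.05 0" --pt "0.019 -0.056 0" --pt "0.019 -0.056 0" --pt "0.019 -0.056 0" --pt "0.019 -0.05 0" --yaw '[-0.051,-0.051,-0.051,-0.051,-0.051]'

```text
time_s: 10.5
position: [0.6658, -0.0485, 0.1749]
tool_rot: [[0.972, -0.234, 0.001], [-0.234, -0.972, -0.001], [0.001, 0.0, -1.0]]
ft_force: [0.3, 0.9, -1.7]
grip_width: 0.0215
gripper_force: 49.1
```

Request:
jog_arm --hand '[0.0,0.0,0.0,0.0,0.0]' --pt "0.0 -0.018 0" --pt "0 0 -0.02" --pt "0 0 -0.02" --pt "0 0 0" --pt "0 0 0" --yaw '[0,0,0,0,0]'

```text
time_s: 11.12
position: [0.6657, -0.0638, 0.1351]
tool_rot: [[0.973, -0.231, 0.002], [-0.231, -0.973, -0.0], [0.002, 0.0, -1.0]]
ft_force: [0.6, -0.2, -0.9]
grip_width: 0.0209
gripper_force: 49.1
```

```bash
python3 -c "
from h import *
o=env.observe();print(o['position'],o['tool_rot'],o['ft_force'])
tiles('pics/t5.png',[('scene',195,185),('top',255,150)])"
```

```text
[ 0.66572991 -0.06379714  0.13513338] [[ 9.72938646e-01 -2.31058644e-01  1.51473633e-03]
 [-2.31058270e-01 -9.72939823e-01 -4.20015605e-04]
 [ 1.57079554e-03  5.86570573e-05 -9.99998765e-01]] [ 0.62774225 -0.23209247 -0.86282707]
```

View pics/t5.png

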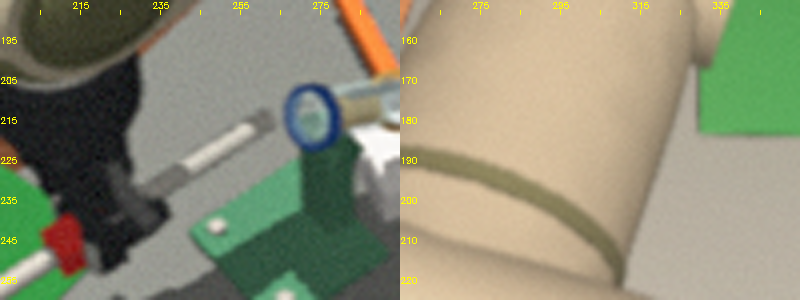

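```bash
python3 -c "
from h import *
print(proj('scene',[[.549,-.0361,.1335],[.549,-.0361,.1285],[.526,-.0306,.115],[.526+.0073,-.0306-.0017,.1193-.0007]]))
print(at('scene',261.25,214.75,.1335), at('scene',273.25,214.25,.115))"
```

```text
[[263.57369759 213.35645666]
 [263.64323371 214.74594052]
 [272.15331482 213.02450424]
 [269.51083358 213.76094028]]
[ 0.5550264  -0.03777446  0.1335    ] [ 0.5272526  -0.02655558  0.115     ]
```

Request:
jog_arm --hand '[0.0,0.0,0.0,0.0,0.0]' --pt "0 0.0025 -0.01" --pt "0 0 -0.0095" --pt "-0.0136 0.0032 0" --pt "-0.0136 0.0032 0" --pt "0 0 0" --yaw '[0,0,0,0,0]'

```text
time_s: 11.85
position: [0.6378, -0.055, 0.1139]
tool_rot: [[0.973, -0.232, -0.001], [-0.232, -0.973, 0.0], [-0.001, -0.0, -1.0]]
ft_force: [0.1, 0.6, -2.0]
grip_width: 0.0215
gripper_force: 49.1
```

```bash
python3 -c "
from h import *
o=env.observe();print(o['position'],o['ft_force'],o['wrist_torque'])
tiles('pics/t6.png',[('scene',215,180)],k=6)"
```

```text
[ 0.63775611 -0.05499762  0.11388099] [ 0.1035965   0.61343933 -2.01587569] [-0.04139342 -0.04945397 -0.01576724]
```

View pics/t6.png

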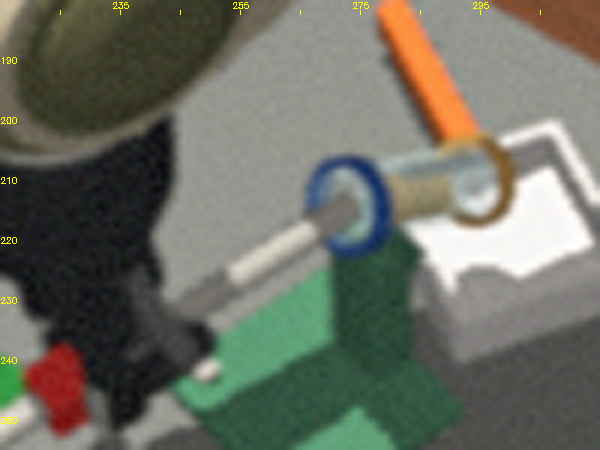

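Request:
jog_arm --hand '[0.0,0.0,0.0,0.0,0.0]' --pt "-0.0058 0.0014 0.001" --pt "-0.003 0.0007 0.008" --pt "-0.003 0.0007 0.008" --pt "-0.004 0.0009 0.008" --pt "0 0 0" --yaw '[0,0,0,0,0]'

```text
time_s: 12.52
position: [0.6233, -0.0518, 0.1403]
tool_rot: [[0.973, -0.232, 0.003], [-0.232, -0.973, -0.001], [0.003, 0.0, -1.0]]
ft_force: [2.9, 0.0, -2.6]
grip_width: 0.0209
gripper_force: 49.3
```

Request:
jog_arm --hand '[0.0,0.0,0.0,0.0,0.0]' --pt "-0.0045 0.0011 0.007" --pt "-0.005 0.0012 0.007" --pt "-0.0055 0.0013 0.006" --pt "0 0 0" --pt "0 0 0" --yaw '[0,0,0,0,0]'

```text
time_s: 13.15
position: [0.6073, -0.0479, 0.159]
tool_rot: [[0.973, -0.232, -0.001], [-0.232, -0.973, 0.0], [-0.001, -0.0, -1.0]]
ft_force: [1.8, -0.5, -1.9]
grip_width: 0.0212
gripper_force: 49.3
```

```bash
python3 -c "
from h import *
o=env.observe();print(o['position'],o['ft_force'],o['wrist_torque'])
tiles('pics/t7.png',[('scene',205,170)],k=6)"
```

```text
[ 0.60734106 -0.04791216  0.1589651 ] [ 1.7767676  -0.47674398 -1.9205255 ] [-0.06647248 -0.41197872 -0.019093  ]
```

View pics/t7.png

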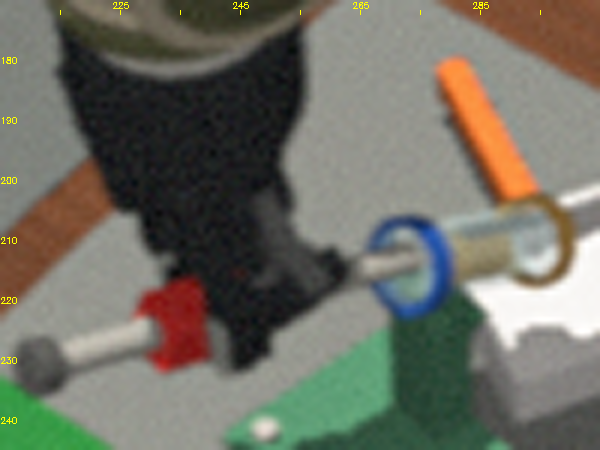

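Request:
jog_arm --hand '[0.0,0.0,0.0,0.0,0.0]' --pt "-0.001 0.0002 0.004" --pt "-0.0042 0.001 -0.0025" --pt "-0.0042 0.001 -0.0025" --pt "-0.0042 0.001 -0.0025" --pt "-0.0042 0.001 -0.0025" --yaw '[0,0,0,0,0]'

```text
time_s: 13.82
position: [0.5905, -0.0443, 0.1542]
tool_rot: [[0.973, -0.232, 0.004], [-0.232, -0.973, -0.002], [0.004, 0.001, -1.0]]
ft_force: [2.0, -2.6, -7.3]
grip_width: 0.021
gripper_force: 49.2
```

Request:
jog_arm --hand '[0.0,0.0,0.0,0.0,0.0]' --pt "-0.0042 0.001 -0.0025" --pt "-0.0042 0.001 -0.0025" --pt "-0.0034 0.0008 -0.002" --pt "-0.0034 0.0008 -0.002" --pt "-0.0034 0.0008 -0.002" --yaw '[0,0,0,0,0]'

```text
time_s: 14.45
position: [0.5715, -0.0396, 0.1424]
tool_rot: [[0.973, -0.232, 0.002], [-0.232, -0.973, -0.001], [0.002, 0.0, -1.0]]
ft_force: [6.3, -2.8, -2.2]
grip_width: 0.021
gripper_force: 49.5
```

Request:
jog_arm --hand '[0.0,0.0,0.0,0.0,0.0]' --pt "-0.0026 0.0006 -0.0015" --pt "-0.0026 0.0006 -0.0015" --pt "-0.0026 0.0006 -0.0015" --pt "-0.0026 0.0006 -0.0015" --pt "-0.0026 0.0006 -0.0015" --yaw '[0,0,0,0,0]'

```text
time_s: 15.08
position: [0.5584, -0.0366, 0.1348]
tool_rot: [[0.973, -0.232, 0.002], [-0.232, -0.973, -0.001], [0.002, 0.0, -1.0]]
ft_force: [6.4, -1.6, -4.9]
grip_width: 0.0209
gripper_force: 49.5
```

Request:
jog_arm --hand '[0.0,0.0,0.0,0.0,0.0]' --pt "-0.0026 0.0006 -0.0015" --pt "-0.0017 0.0004 -0.001" --pt "0 0 0" --pt "0 0 0" --pt "0 0 0" --yaw '[0,0,0,0,0]'

```text
time_s: 15.7
position: [0.5537, -0.0354, 0.1321]
tool_rot: [[0.973, -0.232, -0.0], [-0.232, -0.973, -0.0], [-0.0, 0.0, -1.0]]
ft_force: [3.1, -2.7, -5.3]
grip_width: 0.0212
gripper_force: 49.2
```

```bash
python3 -c "
from h import *
o=env.observe();print(o['position'],o['ft_force'])
im=env.get_image('scene');cv2.imwrite('pics/s8.png',im[:,:,::-1])
hsv=cv2.cvtColor(im,cv2.COLOR_RGB2HSV)
u0,v0=275,195
sub=im[v0:v0+50:3,u0:u0+62:3].astype(int)
# brass-ness: R-B
for r in sub: print(' '.join('%3d'%(p[0]-p[2]) for p in r))"
```

```text
[ 0.55366895 -0.03540634  0.13214715] [ 3.0671407  -2.6963938  -5.33986651]
  3   8   6 105 186 154   2   4   6   6   7   2   4   6   7   4  43  77  74  68  73
  3   8   8  17 175 188  61   7   9   9   8   8   7   6   5   3   5   5  46  74  72
  5   6   6   3  90 192 174   6   8  13   6  12   8   7   5   5   4   3   5  12  59
  0   5   9   4  14  49  45  70  22   5   6   7   7   7   8   7   6   6   8   6   3
 -2   1   2  -3  -2 -13  -8  15  74   7   6   5   8   9  10   7   6   7   7  10   6
 -2   1  -3  -4  -5  -4  -4  -3  84   4   3   9   6   8   9   6   7   7   5   2   4
 -7   0  -4  -8  -4  14  -6   6  75   2   3   4   5   2   8   8   9   3   1   4   1
 -4 -60  -9  -6  -3  22  38  66  33  58  64   5   3   5   4   2   1   2   0   3   3
-28 -62  -9   8   4   3   4  27  78  80  83  24   7   5   7   5   1   1  -1   3   4
-46 -15 -10 -11   6   3   6  30  75  79  31   5   8   6   2   2   2   4   4   4   2
-15 -12 -10   1   6   8   6   2  34   7   4   6   5   4   8   5   5  -2   0   3   0
-14 -14 -11   3   4   4   5   7   6   7   3   6   5   2   4   1   0   7   2   3   2
-13 -12 -13   3   4   4   5   5   8   5   4   4   1   3   2   5  -3   3   1   5   0
-12 -16 -10   0   2   4   5   6   5   3   8   0   2   6   2   2   3   1   5   0   1
 -8 -15 -15   0   6   5   3   7   5   6   6   3   6   4   2   4   5   7   2   0   2
-12 -13 -12 -10   1   6   7   6   7   9   6   8   2   2   1   4   2   4   1   4   1
-12 -14 -13 -14 -13   2   2   7   6   5   6   7   6   1   2  -1   1   0   3   0   1
```

```bash
python3 -c "
from h import *
print(at('scene',302,220,.014),at('scene',302,220,.03))"
```

```text
[ 0.43842511 -0.00658366  0.014     ] [ 4.48463415e-01 -1.93169310e-04  3.00000000e-02]
```

Request:
jog_arm --hand '[0.0,0.0,0.0,0.0,0.0]' --pt "0.0126 -0.003 0.0075" --pt "0.0126 -0.003 0.0075" --pt "0.0126 -0.003 0.0075" --pt "0.0126 -0.003 0.0075" --pt "0.0126 -0.003 0.0075" --yaw '[0,0,0,0,0]'

```text
time_s: 16.38
position: [0.6162, -0.0498, 0.1698]
tool_rot: [[0.973, -0.232, -0.003], [-0.232, -0.973, 0.002], [-0.003, -0.001, -1.0]]
ft_force: [0.4, -0.3, -2.8]
grip_width: 0.0208
gripper_force: 50.1
```

Request:
jog_arm --hand '[0.0,0.0,0.0,0.0,0.0]' --pt "0.0126 -0.003 0.0075" --pt "0.0126 -0.003 0.0075" --pt "0.0084 -0.002 0.005" --pt "0 0 0.03" --pt "0 0 0.03" --yaw '[0,0,0,0,0]'

```text
time_s: 17.0
position: [0.6498, -0.058, 0.2502]
tool_rot: [[0.973, -0.232, -0.002], [-0.232, -0.973, 0.001], [-0.003, -0.0, -1.0]]
ft_force: [0.3, 0.8, -1.2]
grip_width: 0.0208
gripper_force: 50.1
```

Request:
jog_arm --hand '[0.0,0.0,0.0,0.0,0.0]' --pt "-0.0158 0.0563 0" --pt "-0.0158 0.0563 0" --pt "-0.0158 0.0563 0" --pt "-0.0158 0.0563 0" --pt "-0.0158 0.0563 0" --yaw '[0.051,0.051,0.051,0.051,0.051]'

```text
time_s: 17.62
position: [0.57, 0.225, 0.2498]
tool_rot: [[1.0, 0.023, -0.002], [0.023, -1.0, 0.0], [-0.002, -0.0, -1.0]]
ft_force: [0.7, -0.5, -1.9]
grip_width: 0.0211
gripper_force: 50.1
```

Request:
jog_arm --hand '[0.0,0.0,0.0,0.0,0.0]' --pt "0 0 -0.04" --pt "0 0 -0.05" --pt "0 0 -0.05" --pt "0 0 0" --pt "0 0 0" --yaw '[0,0,0,0,0]'

```text
time_s: 18.25
position: [0.5722, 0.2234, 0.1119]
tool_rot: [[1.0, 0.021, 0.002], [0.021, -1.0, 0.001], [0.002, -0.001, -1.0]]
ft_force: [-0.5, 0.3, -1.0]
grip_width: 0.0211
gripper_force: 50.0
```

Request:
jog_arm --hand '[0.0,0.0,0.0,0.0,0.0]' --pt "0 0 -0.012" --pt "0 0 -0.012" --pt "0 0 -0.008" --pt "0 0 -0.004" --pt "0 0 0" --yaw '[0,0,0,0,0]' --grip_force 30

```text
time_s: 18.88
position: [0.5717, 0.2237, 0.0743]
tool_rot: [[1.0, 0.021, 0.001], [0.021, -1.0, 0.001], [0.001, -0.001, -1.0]]
ft_force: [1.2, 3.7, 3.8]
grip_width: 0.0213
gripper_force: 50.8
```

Request:
jog_arm --hand '[0.0,0.0,0.0,0.0,0.0]' --pt "0 0 -0.004" --pt "0 0 -0.004" --pt "0 0 -0.004" --pt "0 0 -0.004" --pt "0 0 0" --yaw '[0,0,0,0,0]'

```text
time_s: 19.5
position: [0.5737, 0.2237, 0.0595]
tool_rot: [[1.0, 0.021, 0.007], [0.021, -1.0, 0.002], [0.007, -0.002, -1.0]]
ft_force: [5.0, 2.6, 6.5]
grip_width: 0.0211
gripper_force: 51.5
```

Request:
jog_arm --hand '[0.0,0.0,0.0,0.0,0.0]' --pt "0 0 -0.004" --pt "0 0 -0.004" --pt "0 0 -0.003" --pt "0 0 -0.002" --pt "0 0 0" --yaw '[0,0,0,0,0]'

```text
time_s: 20.12
position: [0.5746, 0.2237, 0.047]
tool_rot: [[1.0, 0.02, 0.009], [0.02, -1.0, 0.002], [0.009, -0.002, -1.0]]
ft_force: [7.5, 3.2, 9.1]
grip_width: 0.0213
gripper_force: 52.7
```

```bash
python3 -c "
from h import *
o=env.observe();print(o['position'],o['ft_force'],o['wrist_torque'],o['grip_width'],o['gripper_force'])"
```

```text
[0.57459866 0.22373512 0.04698833] [7.47699556 3.22478415 9.12738323] [ 0.45801766 -0.71142216 -0.11160251] 0.021283147074021624 52.73792088031769
```

Request:
jog_arm --hand '[0.0,0.0,0.0,0.025,0.04]' --pt "0 0 -0.001" --pt "0 0 -0.001" --pt "0 0 0" --pt "0 0 0" --pt "0 0 0" --yaw '[0,0,0,0,0]'

```text
time_s: 20.75
position: [0.5712, 0.2231, 0.0425]
tool_rot: [[1.0, 0.021, -0.001], [0.021, -1.0, -0.0], [-0.001, 0.0, -1.0]]
ft_force: [0.7, -0.5, -0.5]
grip_width: 0.04
gripper_force: 0.0
```

Request:
jog_arm --hand '[0.06,0.06,0.06,0.06,0.06]' --pt "0 0 0" --pt "0 0 0.02" --pt "0 0 0.05" --pt "0 0 0.06" --pt "0 0 0.06" --yaw '[0,0,0,0,0]'

```text
time_s: 21.38
position: [0.5711, 0.2231, 0.2343]
tool_rot: [[1.0, 0.021, -0.001], [0.021, -1.0, -0.0], [-0.001, 0.0, -1.0]]
ft_force: [0.8, -0.1, 0.1]
grip_width: 0.06
gripper_force: 0.0
```

Request:
jog_arm --hand '[0.05,0.05,0.05,0.05,0.05]' --pt "-0.0243 -0.043 0" --pt "-0.0243 -0.043 0" --pt "-0.0243 -0.043 0" --pt "-0.0243 -0.043 0" --pt "-0.0243 -0.043 0" --yaw '[0.18,0.18,0.18,0.18,0.18]'

```text
time_s: 22.0
position: [0.4497, 0.0084, 0.2326]
tool_rot: [[0.605, 0.796, -0.0], [0.796, -0.605, -0.0], [-0.0, -0.0, -1.0]]
ft_force: [-0.2, -0.2, 0.9]
grip_width: 0.0501
gripper_force: 0.0
```

Request:
jog_arm --hand '[0.05,0.05,0.05,0.05,0.05]' --pt "-0.024 -0.043 0" --pt "-0.024 -0.043 0" --pt "0 0 0" --pt "0 0 0" --pt "0 0 0" --yaw '[0.062,0.062,0,0,0]'

```text
time_s: 22.62
position: [0.4032, -0.0756, 0.2327]
tool_rot: [[0.506, 0.863, -0.0], [0.863, -0.506, 0.0], [0.0, -0.0, -1.0]]
ft_force: [-0.0, 0.1, -0.6]
grip_width: 0.0497
gripper_force: 0.0
```

Run:
```python
from h import *
o=env.observe();print(o['position'],o['tool_rot'][:,1])
a=env.get_image('top'); b=env.get_image('scene')
cv2.imwrite('pics/top9.png',a[:,:,::-1])
def tile(im,u,v,w=100,h=75): return cv2.resize(im[v:v+h,u:u+w,::-1],(400,300),interpolation=cv2.INTER_CUBIC)
cv2.imwrite('pics/t9.png',np.vstack([np.hstack([tile(a,150,155),tile(b,310,260)]),np.hstack([tile(a,240,190),tile(b,240,165)])]))
```

```text
[ 0.40315997 -0.07564042  0.23270547] [ 8.62582892e-01 -5.05915714e-01 -2.13273333e-04]
```

Run:
```python
from h import *
def red(im):
    hsv=cv2.cvtColor(im,cv2.COLOR_RGB2HSV);m=(((hsv[...,0]<5)|(hsv[...,0]>175))&(hsv[...,1]>150)&(hsv[...,2]>140)).astype(np.uint8)
    n,l,s,c=cv2.connectedComponentsWithStats(m);return [(s[i,:5].tolist(),c[i].round(1).tolist()) for i in range(1,n) if s[i,4]>30]
for n in('scene','top'):
    old=cv2.resize(cv2.imread(f'pics/{n}0.png'),(560,420),interpolation=cv2.INTER_AREA)[:,:,::-1]
    new=env.get_image(n)
    print(n,red(old.copy()),red(new.copy()))
    # template shifts: knob, handle and tip patches
    pts=[(199.7,160),(197.5,184.4),(195,228)] if n=='top' else [(339,326),(354,303),(382,267)]
    for u,v in pts:
        u,v=int(u),int(v);t=old[v-7:v+8,u-7:u+8];w=new[v-22:v+23,u-22:u+23]
        r=cv2.matchTemplate(np.ascontiguousarray(w),np.ascontiguousarray(t),cv2.TM_CCOEFF_NORMED);_,mx,_,loc=cv2.minMaxLoc(r);print((u,v),'shift',loc[0]-15,loc[1]-15,round(mx,3))
```

```text
scene [([214, 1, 58, 33, 1068], [242.7, 16.8]), ([118, 185, 36, 26, 304], [135.6, 197.8]), ([345, 294, 19, 20, 206], [354.3, 303.4])] [([214, 1, 44, 33, 863], [238.6, 17.5]), ([118, 185, 36, 27, 314], [135.7, 197.8]), ([393, 275, 74, 67, 2318], [428.9, 307.1]), ([343, 297, 19, 20, 209], [352.4, 306.4])]
(339, 326) shift -2 3 0.922
(354, 303) shift -2 3 0.99
(382, 267) shift -2 3 0.974
top [([426, 155, 12, 36, 315], [431.6, 173.0]), ([192, 177, 11, 17, 143], [197.1, 184.5]), ([120, 206, 54, 52, 1963], [146.8, 231.9])] [([426, 155, 12, 37, 325], [431.7, 173.2]), ([193, 173, 10, 17, 148], [197.3, 181.1]), ([120, 206, 55, 52, 1973], [146.9, 231.9])]
(199, 160) shift 0 -2 0.882
(197, 184) shift 0 -3 0.961
(195, 228) shift 0 -3 0.953
```

Request:
jog_arm --hand '[0.05,0.05,0.05,0.05,0.05]' --pt "-0.0015 -0.002 -0.05" --pt "0 0 -0.06" --pt "0 0 -0.05" --pt "0 0 -0.03" --pt "0 0 -0.013" --yaw '[0,0,0,0,0]'

```text
time_s: 23.45
position: [0.401, -0.0779, 0.0282]
tool_rot: [[0.507, 0.862, -0.002], [0.862, -0.507, 0.001], [-0.0, -0.003, -1.0]]
ft_force: [0.0, -0.2, 0.1]
grip_width: 0.0501
gripper_force: 0.0
```

Request:
jog_arm --hand '[0.0,0.0,0.0,0.0,0.0]' --pt "0 0 -0.002" --pt "0 0 0" --pt "0 0 0" --pt "0 0 0" --pt "0 0 0" --yaw '[0,0,0,0,0]' --grip_force 90

```text
time_s: 24.08
position: [0.4015, -0.0785, 0.0283]
tool_rot: [[0.507, 0.862, 0.001], [0.862, -0.507, -0.0], [0.0, 0.001, -1.0]]
ft_force: [-1.5, 1.1, 6.8]
grip_width: 0.0123
gripper_force: 89.8
```

Request:
jog_arm --hand '[0.0,0.0,0.0,0.0,0.0]' --pt "0 0 0.006" --pt "0 0 0.007" --pt "0 0 0.005" --pt "0 0 0" --pt "0 0 0" --yaw '[0,0,0,0,0]'

```text
time_s: 24.7
position: [0.4012, -0.0784, 0.0458]
tool_rot: [[0.507, 0.862, -0.0], [0.862, -0.507, 0.0], [-0.0, -0.0, -1.0]]
ft_force: [0.3, -0.8, -2.3]
grip_width: 0.0121
gripper_force: 88.7
```

```bash
python3 -c "
from h import *
o=env.observe();print(o['position'],o['tool_rot'][:,1],o['ft_force'],o['wrist_torque'],o['grip_width'])
im=env.get_image('scene');cv2.imwrite('pics/s10.png',im[:,:,::-1])
i=im.astype(int);m=((i[...,0]-i[...,2]>40)&(i[...,0]-i[...,1]<70))[205:245,270:340];print(np.argwhere(m).mean(0)+[205,270],m.sum())"
```

```text
[ 0.40123369 -0.07843843  0.04575796] [ 8.61906888e-01 -5.07066569e-01 -1.05906197e-04] [ 0.34663425 -0.75320334 -2.3386568 ] [-0.08636112  0.05654199 -0.00301932] 0.012106174038572944
[213.216 300.216] 125
```

Request:
jog_arm --hand '[0.0,0.0,0.0,0.0,0.0]' --pt "-0.005 -0.03 0" --pt "0 -0.05 0" --pt "0 -0.04 0.02" --pt "0.03 -0.005 0.02" --pt "0.05 -0.005 0" --yaw '[0,0,0,0,0]'

```text
time_s: 25.38
position: [0.4769, -0.2096, 0.087]
tool_rot: [[0.509, 0.861, 0.001], [0.861, -0.509, -0.001], [-0.0, 0.002, -1.0]]
ft_force: [-0.3, -0.7, -2.6]
grip_width: 0.0119
gripper_force: 88.7
```

Request:
jog_arm --hand '[0.0,0.0,0.0,0.0,0.0]' --pt "0.05 -0.0122 0" --pt "0.05 -0.0122 0" --pt "0.05 -0.0122 0" --pt "0.03 -0.007 0" --pt "0.007 -0.002 0" --yaw '[0.12,0.12,0.12,0.1,0.03]'

```text
time_s: 26.0
position: [0.664, -0.254, 0.0844]
tool_rot: [[0.04, 0.999, -0.001], [0.999, -0.04, 0.001], [0.001, -0.001, -1.0]]
ft_force: [-0.1, -0.0, -2.1]
grip_width: 0.0121
gripper_force: 88.7
```

Request:
jog_arm --hand '[0.0,0.0,0.0,0.0,0.0]' --pt "0 0 -0.02" --pt "0 0 -0.015" --pt "0 0 0" --pt "0 0 0" --pt "0 0 0" --yaw '[0,0,0,0,0]'

```text
time_s: 26.62
position: [0.6635, -0.2542, 0.0517]
tool_rot: [[0.042, 0.999, 0.001], [0.999, -0.042, -0.001], [-0.001, 0.001, -1.0]]
ft_force: [0.6, -0.5, -1.6]
grip_width: 0.0122
gripper_force: 88.7
```

Run:
```python
from h import *
o=env.observe();print(o['position'],o['tool_rot'][:,1],o['ft_force'],o['wrist_torque'])
im=env.get_image('scene')
# enlarged scene crop, pan and pad
cv2.imwrite('pics/s11.png',cv2.resize(im[200:300,140:273,::-1],(800,600),interpolation=cv2.INTER_CUBIC))
```

```text
[ 0.66350372 -0.25423688  0.05171633] [ 0.99912131 -0.04189512  0.00119021] [ 0.62324974 -0.52675661 -1.57595943] [-0.13524744 -0.01152931  0.05155606]
```

View pics/s11.png

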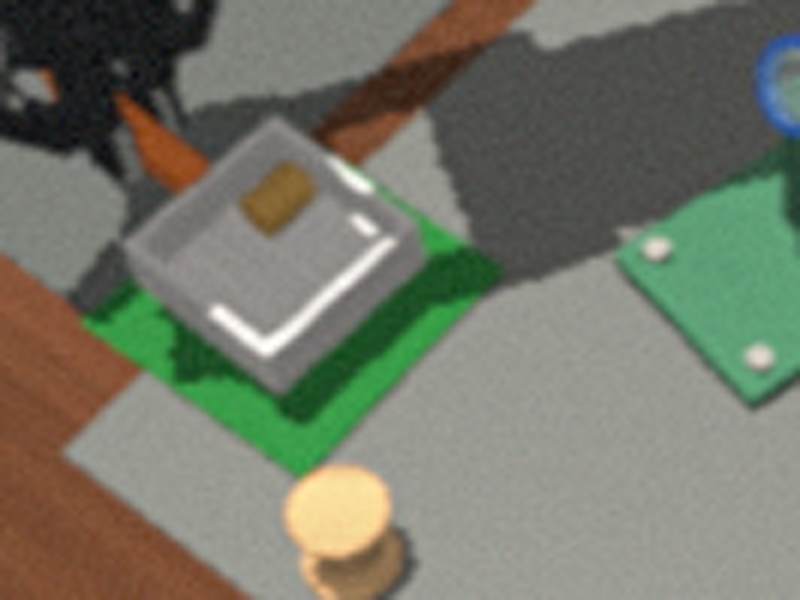

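Run:
```python
from h import *
f=lambda x,y,z:at('scene',140+x/6.015,200+y/6,z)
P=np.array([f(x,y,.051) for x,y in[(275,115),(425,240),(283,375),(127,243)]]);print(P.round(4),P.mean(0))
Q=np.array([f(x,y,.003) for x,y in[(497,270),(303,475),(83,320)]]);print(Q.round(4),(Q[0]+Q[2])/2)
```

```text
[[ 0.6264 -0.2148  0.051 ]
 [ 0.6351 -0.1268  0.051 ]
 [ 0.7118 -0.1281  0.051 ]
 [ 0.705  -0.2173  0.051 ]] [ 0.66956947 -0.17176835  0.051     ]
[[ 0.608  -0.1205  0.003 ]
 [ 0.7232 -0.1176  0.003 ]
 [ 0.7249 -0.2361  0.003 ]] [ 0.66645473 -0.17832845  0.003     ]
```

Request:
jog_arm --hand '[0.0,0.0,0.0,0.0,0.0]' --pt "-0.003 -0.003 -0.006" --pt "0 0 -0.006" --pt "0 0 -0.004" --pt "0 0 -0.003" --pt "0 0 0" --yaw '[0,0,0,0,0]'

```text
time_s: 27.3
position: [0.6603, -0.257, 0.0318]
tool_rot: [[0.042, 0.999, -0.0], [0.999, -0.042, 0.0], [0.0, -0.0, -1.0]]
ft_force: [0.5, 0.6, -1.8]
grip_width: 0.0121
gripper_force: 88.8
```

Request:
jog_arm --hand '[0.0,0.0,0.0,0.0,0.0]' --pt "0 0 -0.001" --pt "0 0 -0.001" --pt "0 0 0" --pt "0 0 0" --pt "0 0 0" --yaw '[0,0,0,0,0]'

```text
time_s: 27.92
position: [0.6604, -0.2572, 0.0313]
tool_rot: [[0.042, 0.999, 0.001], [0.999, -0.042, -0.001], [-0.001, 0.001, -1.0]]
ft_force: [-3.5, 0.4, 7.4]
grip_width: 0.0119
gripper_force: 90.1
```

Contact. Release and rise.

Request:
jog_arm --hand '[0.02,0.03,0.04,0.05,0.05]' --pt "0 0 0" --pt "0 0 0" --pt "0 0 0" --pt "0 0 0" --pt "0 0 0.01" --yaw '[0,0,0,0,0]'

```text
time_s: 28.55
position: [0.6599, -0.2568, 0.0394]
tool_rot: [[0.042, 0.999, -0.002], [0.999, -0.042, 0.001], [0.001, -0.002, -1.0]]
ft_force: [0.1, 0.1, 0.4]
grip_width: 0.0501
gripper_force: 0.0
```

Request:
jog_arm --hand '[0.05,0.05,0.05,0.05,0.05]' --pt "0 0 0.04" --pt "0 0 0.05" --pt "0 0 0.06" --pt "-0.02 -0.05 0.03" --pt "-0.02 -0.05 0" --yaw '[0,0,0,0,0]'

```text
time_s: 29.18
position: [0.6206, -0.3581, 0.2244]
tool_rot: [[0.04, 0.999, 0.006], [0.999, -0.04, -0.005], [-0.004, 0.006, -1.0]]
ft_force: [0.1, -0.0, -1.0]
grip_width: 0.0499
gripper_force: 0.0
```

Request:
jog_arm --hand '[0.05,0.05,0.05,0.05,0.05]' --pt "-0.05 -0.04 0" --pt "-0.05 -0.04 0" --pt "-0.05 0 0" --pt "-0.03 0 0" --pt "0 0 0" --yaw '[0,0,0,0,0]'

```text
time_s: 29.8
position: [0.4412, -0.4355, 0.2212]
tool_rot: [[0.044, 0.999, 0.001], [0.999, -0.044, -0.001], [-0.001, 0.001, -1.0]]
ft_force: [0.5, 0.6, 0.4]
grip_width: 0.05
gripper_force: 0.0
```

Run:
```python
from h import *
a=env.get_image('top'); i=a.astype(int)
g=((i[...,1]-i[...,0]>50)&(i[...,1]-i[...,2]>40)).astype(np.uint8)
# green pad outline and the grey/white pan inside it
sub=slice(130,200),slice(315,385)
ys,xs=np.nonzero(g[sub]);h=cv2.minAreaRect(np.c_[xs+315,ys+130].astype(np.float32));print('pad',h,at('top',*h[0],.003))
box=np.zeros_like(g);cv2.fillPoly(box,[cv2.boxPoints(h).astype(int)],1)
print('pan px',)
for v in range(136,192,4): print(v,''.join('#' if not g[v,u] else '.' for u in range(322,384)))
b=env.get_image('scene');j=b.astype(int)
m=(j[...,0]-j[...,2]>50)&(abs(j[...,0]-j[...,1])<60)
m=m[215:265,155:215];print('brass scene',m.sum(),np.argwhere(m).mean(0)+[215,155] if m.any() else None)
print(env.observe()['position'],env.observe()['time_s'])
```

```text
pad ((344.0, 168.5), (53.0, 58.0), 90.0) [ 0.64467918 -0.15863839  0.003     ]
pan px
136 ##############################################################
140 ##############################################################
144 ########.........######################............###########
148 ########........#################################...##########
152 ########.......##################################...##########
156 ########.......###################################.###########
160 ########......################################################
164 ########......################################################
168 ########......##################################....##########
172 ########......##################################....##########
176 ########.........##############################.....##########
180 ########............................................##########
184 ##############################################################
188 ##############################################################
brass scene 304 [231.81578947 186.18421053]
[ 0.44310309 -0.43521864  0.22053386] 29.9
```

Run:
```python
from h import *
a=env.get_image('top').astype(int)
for u in(345,352,360): print('col',u,[tuple(a[v,u]) for v in range(132,150,2)],[tuple(a[v,u]) for v in range(170,186,2)])
for v in(160,170): print('row',v,[tuple(a[v,u]) for u in range(328,342,2)],[tuple(a[v,u]) for u in range(364,378,2)])
for yaw in(-2.4,):
  c,s=np.cos(np.radians(yaw)),np.sin(np.radians(yaw))
  for C in[(.6637,-.183),(.663,-.1795)]:
    R=np.array([[c,-s],[s,c]])
    print(C,proj('top',[[*(R@np.array(o)+C),.031] for o in[(.04,0),(-.04,0),(0,.04),(0,-.04)]]).round(1).tolist())
```

```text
col 345 [(np.int64(171), np.int64(164), np.int64(150)), (np.int64(171), np.int64(165), np.int64(150)), (np.int64(173), np.int64(166), np.int64(151)), (np.int64(173), np.int64(168), np.int64(152)), (np.int64(168), np.int64(165), np.int64(147)), (np.int64(101), np.int64(163), np.int64(99)), (np.int64(229), np.int64(229), np.int64(212)), (np.int64(159), np.int64(149), np.int64(141)), (np.int64(129), np.int64(118), np.int64(113))] [(np.int64(252), np.int64(251), np.int64(248)), (np.int64(249), np.int64(248), np.int64(242)), (np.int64(139), np.int64(131), np.int64(124)), (np.int64(115), np.int64(147), np.int64(104)), (np.int64(104), np.int64(179), np.int64(102)), (np.int64(101), np.int64(175), np.int64(99)), (np.int64(101), np.int64(171), np.int64(97)), (np.int64(156), np.int64(158), np.int64(138))]
col 352 [(np.int64(171), np.int64(164), np.int64(151)), (np.int64(171), np.int64(163), np.int64(149)), (np.int64(172), np.int64(163), np.int64(150)), (np.int64(174), np.int64(166), np.int64(153)), (np.int64(172), np.int64(166), np.int64(152)), (np.int64(110), np.int64(163), np.int64(104)), (np
[... 2107 characters left out ...]
77), np.int64(101)), (np.int64(101), np.int64(177), np.int64(102)), (np.int64(84), np.int64(125), np.int64(76)), (np.int64(187), np.int64(178), np.int64(168)), (np.int64(254), np.int64(253), np.int64(250))] [(np.int64(246), np.int64(240), np.int64(231)), (np.int64(138), np.int64(129), np.int64(120)), (np.int64(243), np.int64(241), np.int64(233)), (np.int64(139), np.int64(194), np.int64(132)), (np.int64(103), np.int64(177), np.int64(101)), (np.int64(132), np.int64(153), np.int64(118)), (np.int64(161), np.int64(153), np.int64(140))]
(0.6637, -0.183) [[355.5, 144.3], [354.1, 173.1], [339.6, 157.4], [370.1, 159.8]]
(0.663, -0.1795) [[354.2, 144.5], [352.8, 173.3], [338.3, 157.6], [368.7, 160.0]]
```

```bash
python3 -c "
from rig import env
print(env.close_job())"
```

```text
the job is handed in; nothing more can be done
None
```

The job is handed in. The blank was pushed out and is lying in the pan, the rod is back level across both notches about 7 mm further along than it started, and the pan is on the green pad within about 3 mm of the middle. It took about 30 s, and I moved nothing else.

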